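# Return the ring mandrel to its raised rest

## Robot

A 6-joint arm with a two-finger parallel gripper is mounted at the origin on a cart in front of the work surface, level with it; the furniture and walls round the work are solid. World frame = base frame: x ahead of the robot, y to its left, z up, the work surface at z = 0. Lengths are in mm, angles in rad, forces in N, time in s.
With the tool pointing down it reaches from about 300 to 775 mm from the base axis. Payload 14.6 kg.
Tool frame: the origin (TCP) lies midway between the tips of the shut fingers; the grasp point (between the pads) lies 19 mm behind it (manip.hold_point_z is the distance from the TCP to the grasp point, in mm); z points along the fingers, y is the direction in which the jaws open and shut (so a half turn about z gives the same grasp; the last joint's range is limited). The gripper opens to 94 mm and grips with 3 to 60 N. Pads are 16 mm wide; open, the fingers measure 119 mm over their backs; the gripper's body (75 mm by 177 mm) begins 78 mm behind the grasp point.
Start: joints at [1.265, 0.3, 1.521, -0, 1.321, -0.067], TCP at [130.093, 534.383, 205.446] pointing down, gripper open.
Joint ranges: [-3.03, 3.03], [-0.79, 2.21], [0.23, 2.52], [-1.04, 4.18], [0, 3.07], [-2.55, 2.55]. Speed limits (rad/s): [2.22, 2.22, 2.57, 3.14, 3.14, 3.14].

## Interface

Orientations are given as [roll, pitch, yaw] about the fixed x, y, z axes, in that order (R = Rz(yaw) Ry(pitch) Rx(roll)).
In Python, from cell import manip gives the robot as it stands.
- The arm moves only by the shell command python3 -m crank 'ROWS' [OPENING] [FORCE]. ROWS is JSON, a list of rows, each an object with "offset": the shift along the world's x, y, z in m, a list of three; "spin": the turn about the world's z in degrees. In form: [{"offset": [dx, dy, dz], "spin": spin}, ...]. A call has exactly 8 rows; each row is the pose to reach, as a shift and turn from the pose measured when the call began; what a row does not reach only later rows make up. A row lasts 1/12 s, in which the tool goes at most 41.7 mm and 7.16 degrees, less where a joint would pass 70% of its speed; a pose out of reach is approached as far as the arm can. A call with a gripper value outside its range is refused whole. OPENING is the opening, from 0 (shut) to 1 (fully open), set as the call begins (- or left out, the last holds). The fingers move at their own pace and stop on an object; FORCE is the grip in N (left out, the last holds). Time passes only in rows, so rows that repeat a pose let the fingers close, or fill a call up. It gives the time, the measured TCP pose, the force and the opening at its end, in the units of the state.
- manip.read_state(): the state, without advancing time (a new reading comes with each control period).
- manip.camera(name): name is "scene" or "top" or "wrist"; returns a dict with "pixels" (400x640x3 uint8, red, green, blue), "fx", "fy", "cx", "cy" (pixels), "extrinsics" (4x4, takes a point from world to camera coordinates); the wrist camera has in their place "hand_eye" (4x4, takes a point from camera to tool coordinates, whose origin is the TCP and whose axes are the flange's). Camera axes: x right, y down, z forward; pixel columns grow to the right and rows downward; lengths in mm; the calibration is good to about 2 mm. The wrist camera is an equidistant fisheye: a pixel r from the principal point sees the ray r / f radians off the axis. A picture is of the moment at which its call begins: read the wrist's pose just before it. There is no depth.
- manip.sign_off(): hands the job in, once; it reports no verdict.
Trained networks look in a picture, given as the dict that the camera call returned (one of the last four; its "shot" number tells which), for a name from the list of things; names that differ only in an ending like _2 or _b are one class to them, and where a whole thing is asked for, a point or a joint stands for the part that bears it (a point fixed in the world has none). Each returns a list of dicts, best first, with "conf" (0 to 1); they miss things now and then, are a little off and sometimes report something else, mostly with a low value. They report only what shows in the picture. A call takes as long as a camera call.
- manip.search_frame(picture, name): "location" ([x, y, z] in mm, in world coordinates, good to about 4 mm: the middle of the surface that is visible of it).
- manip.masks_of(picture, name): "mask" (400x640 bool, what is visible of it).
The state is a dict: "clock": time; "joints": joint angles; "qd": joint speeds; "effort": joint torques, N m; "eef_pos": TCP position; "eef_rot": TCP orientation; "wrist_force": force on the tool from outside, world axes, zero at the start; "moment": the same for the moment, N m; "finger_gap": finger opening in mm.
Only numpy, scipy, OpenCV 4.12 (cv2) and the standard library are available. Lean on these libraries where they do the work, as an engineer would, in place of code of your own. Each camera call takes 0.05 s, during which the arm holds its last target. There are 200 camera calls.

## Task

Put the steel ring mandrel back on its raised rest: lay it level in both V-shaped heads, balanced about midway between them, with its thick end towards the upright stop plate. Lower it in rather than dropping it, let go, and leave the small things lying around where they are.

Things in the scene. Friction and masses are not known exactly. Their poses are not given: they have to be found in the camera images.
- mandrel: loose tapered round steel ring mandrel, 250 mm long, about 0.45 kg, lying on the bench. Its length is its y axis: thin end (12 mm diameter) at y = -125 mm, widest (24 mm) at y = +64 mm, then a shank narrowing to 18 mm at the thick end, y = +125 mm. Origin at mid-length on the underside
- mandrel_balance (a point): balance point of the mandrel, on its centre line 20 mm from mid-length towards the thick end; the bar is about 21 mm in diameter here and its centre line lies about 11 mm above the bench at the start
- mandrel_thick_end (a point): point on the mandrel's centre line near the thick end, 99 mm from the balance point
- mandrel_rest: mandrel rest fixed to the bench: wooden foot 64 x 244 mm, top 19 mm high, with two steel posts (16 mm diameter) 60 mm either side of the origin along its y axis, each with an upward-opening 90 degree V head 16 mm wide along y; V bottom 80 mm and V tips 106 mm above the bench, tips 51 mm apart across x. Free between the posts above the foot. Origin on the bench midway between the posts
- rest_stop (a point): top middle of the rest's upright steel stop plate, 50 mm wide, 116 mm above the bench, 138 mm from the rest's origin along its +y; the mandrel's thick end goes to this side, short of the plate
- rest_seat (a point): point midway between the two V heads, 14.5 mm above the bottom of the Vs, about where the mandrel's balance point lies when it is seated; axes as the rest's
- wood_clamp: bystander: loose hardwood ring clamp, 43 x 137 x 34 mm, lying behind the rest; origin at the centre of its underside
- black_tweezers: bystander: loose black tweezers, 14 x 162 x 9 mm, lying in front of the rest; origin at the centre of the underside
- rings: bystander: small loose stack of silver rings, 22 x 23 x 9 mm, some 85 mm to one side of the mandrel; origin at the centre of the underside
- bezel: bystander: small loose green bezel stone, 16 x 26 x 4 mm, some 85 mm to the other side of the mandrel; origin at the centre of the underside

How it is judged (in metres and radians):
At the end, for the whole second after the job is handed in: The mandrel lies at rest and released in both V heads: its balance point within 35 mm of midway between the heads along the rest, within 12 mm across and 10 mm in height of its seated place, its length within 0.12 rad of the rest's, thick end towards the stop plate (x of mandrel_balance in the frame of rest_seat between -0.012 and 0.012 m and y of mandrel_balance in the frame of rest_seat between -0.035 and 0.035 m and z of mandrel_balance in the frame of rest_seat between -0.01 and 0.01 m and angle between the y axis of mandrel and the y axis of mandrel_rest, either way round below 0.12 rad and y of mandrel_thick_end in the frame of rest_seat above 0.05 m and contact force between mandrel and mandrel_rest above 1 N and linear speed of mandrel below 0.02 m/s); the robot touches nothing.
It fails at once if the mandrel is dropped (falls or rolls free of the fingers faster than 0.6 m/s) (contact force between the fingers and mandrel below 0.5 N and linear speed of mandrel above 0.6 m/s).
It fails at once if a bystander (wooden clamp, tweezers, rings or bezel stone) is moved by more than 30 mm (distance of any of wood_clamp, black_tweezers, rings, bezel from where it was at the start of the episode above 0.03 m).
It also fails if it takes over 40 s, if anything falls off the work surface, if the arm or the gripper's body presses on something with over 40 N, if the wrist force passes 120 N, or if a joint passes its speed limit or range.

## Working session

There is one attempt and no reset: what is moved stays moved. The work goes in short steps, Python scripts to look and compute and a shell command to move; the robot and the scene stay as the last step left them, time stands still between calls to the robot, and variables do not carry over. Pictures are saved under pics/ and viewed, about 8 in all and at most 12, crops included, and the job is handed in when it is done.

```bash
ls; mkdir -p pics
cat > h.py <<'E'
from cell import manip
import numpy as np, cv2
def snap(n,f=None):
    p=manip.camera(n)
    if f: cv2.imwrite('pics/'+f,p["pixels"][:,:,::-1])
    return p
def onplane(p,uv,z):
    E=np.array(p["extrinsics"]);R,t=E[:3,:3],E[:3,3]
    uv=np.atleast_2d(uv).astype(float)
    d=np.c_[(uv[:,0]-p["cx"])/p["fx"],(uv[:,1]-p["cy"])/p["fy"],np.ones(len(uv))]@R
    c=-R.T@t
    return c+d*((z-c[2])/d[:,2])[:,None]
E
python3 - <<'E'
from h import *
for n in("top","scene"):
    p=snap(n,n+"0.png")
    E=np.array(p["extrinsics"]);print(n,(-E[:3,:3].T@E[:3,3]).round(),p["fx"])
    for k in["mandrel","mandrel_rest","rings","bezel","wood_clamp","black_tweezers"]:
        print(k,[(np.round(d["location"]).tolist(),round(d["conf"],2)) for d in manip.search_frame(p,k)[:2]])
    for k in["mandrel","mandrel_rest"]:
        m=manip.masks_of(p,k)
        if m:
            v,u=np.nonzero(m[0]["mask"]);print(k,len(u),u.min(),u.max(),v.min(),v.max())
            if n=="top":
                q=onplane(p,np.c_[u,v],11 if k=="mandrel" else 19)[:,:2]
                c=q.mean(0);w,V=np.linalg.eigh(np.cov(q.T));a=V[:,1];s=(q-c)@a;b=(q-c)@V[:,0]
                print(c.round(1),a,s.min(),s.max(),[(int(x),np.ptp(b[abs(s-x)<4]).round(1)) for x in range(-110,120,20) if (abs(s-x)<4).any()])
print(manip.read_state())
E
```

```text
pics
top [-326.  177. 1511.] 480.81621855450845
mandrel [([457.0, -184.0, 16.0], 0.86)]
mandrel_rest [([424.0, 318.0, 19.0], 0.76)]
rings []
bezel []
wood_clamp [([497.0, 326.0, 24.0], 0.86)]
black_tweezers [([421.0, 311.0, 20.0], 0.61)]
mandrel_rest 1218 209 281 195 231
[432.  322.7] [-0.04640182  0.99892286] -116.17327023259718 132.84018613836406 [(-110, np.float64(63.5)), (-90, np.float64(107.4)), (-70, np.float64(66.3)), (-50, np.float64(66.9)), (-30, np.float64(67.4)), (-10, np.float64(62.4)), (10, np.float64(55.3)), (30, np.float64(67.2)), (50, np.float64(86.4)), (70, np.float64(35.6)), (90, np.float64(46.2)), (110, np.float64(55.1))]
scene [-121. -916.  873.] 486.43035752875943
mandrel [([453.0, -198.0, 17.0], 0.78)]
mandrel_rest [([415.0, 346.0, 20.0], 0.94), ([497.0, 303.0, 15.0], 0.71)]
rings [([354.0, 318.0, 2.0], 0.54), ([415.0, 348.0, 17.0], 0.46)]
bezel [([495.0, 306.0, 16.0], 0.7)]
wood_clamp [([496.0, 306.0, 14.0], 0.55)]
black_tweezers [([355.0, 319.0, 1.0], 0.59)]
mandrel 493 374 392 251 322
mandrel_rest 1394 257 312 151 212
{'clock': 0.9, 'joints': array([ 1.26539395e+00,  2.99896469e-01,  1.52102934e+00,  2.46662442e-05,
        1.32066776e+00, -6.65961811e-02]), 'qd': array([ 7.77460989e-04,  1.05777487e-03, -1.66053278e-06, -8.67670072e-04,
        1.18823883e-03, -6.29504915e-06]), 'effort': array([-1.52170931e-03, -5.31637287e+01, -3.52913904e+01,  7.07946578e-02,
        2.13415723e-02, -3.08450728e-05]), 'eef_pos': array([130.08919319, 534.38056279, 205.4350956 ]), 'eef_rot': array([ 3.14159198e+00, -2.39067711e-05,  2.90278036e+00]), 'wrist_force': array([ 0.65724525, -0.02044426,  0.07182705]), 'moment': array([ 0.03945023,  0.04184964, -0.05169765]), 'finger_gap': 94.08676346284099}
```

```bash
python3 -m crank --help 2>&1 | head -20
```

```text
invalid input: not JSON, or not a number
```

View images.

Run:
```python
import cv2,numpy as np
a=cv2.imread('pics/top0.png');b=cv2.imread('pics/scene0.png')
print(a.shape)
A=cv2.resize(b[130:340,230:430],(800,840))
cv2.imwrite('pics/c1.png',cv2.resize(b[130:340,230:430],None,fx=2.85,fy=2.85,interpolation=cv2.INTER_CUBIC))
```

```text
(400, 640, 3)
```

View pics/top0.png

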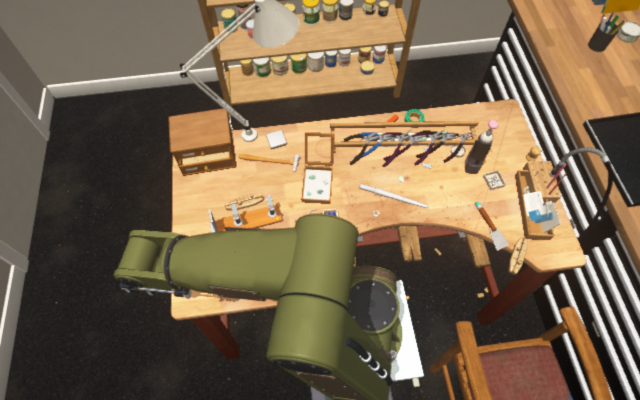

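View pics/c1.png

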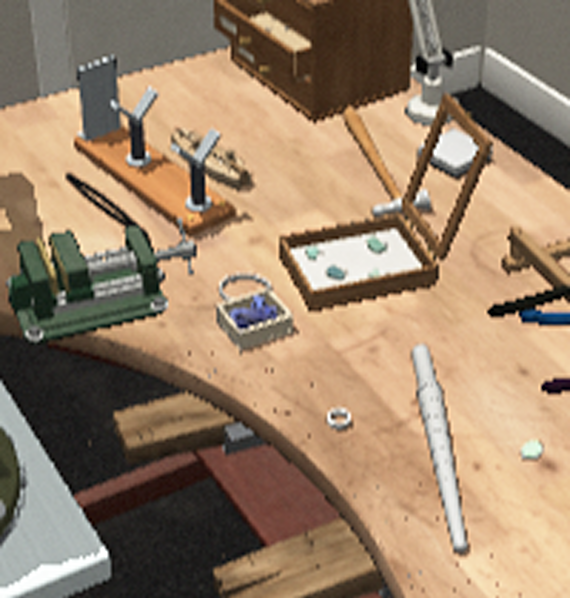

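Run:
```python
from h import *
p=snap("scene");m=manip.masks_of(p,"mandrel")[0]["mask"]
v,u=np.nonzero(m);q=onplane(p,np.c_[u,v],11)[:,:2]
c=q.mean(0);w,V=np.linalg.eigh(np.cov(q.T));a=V[:,1]*np.sign(V[1,1]);s=(q-c)@a
print(c,np.degrees(np.arctan2(a[1],a[0])),s.min(),s.max(),c+a*s.min(),c+a*s.max())
f=lambda x,y:(x/2.85+230,y/2.85+130)
for n,xy,z in[("plate top",(98,60),116),("far V",(136,125),80),("near V",(200,155),80),("vise",(165,245),40),("lid",(450,97),80),("box near",(437,270),20)]:
    print(n,onplane(p,f(*xy),z)[0].round())
```

```text
[ 451.99930436 -197.3527253 ] 62.50115444562955 -128.10654919214852 132.45850776306884 [ 392.84857249 -310.98581408] [513.15946928 -79.85936164]
plate top [412. 433. 116.]
far V [410. 332.  80.]
near V [443. 238.  80.]
vise [359. 157.  40.]
lid [751. 203.  80.]
box near [592.   1.  20.]
```

```bash
python3 -m crank '[{"offset":[0.04,-0.03,0.03],"spin":-7},{"offset":[0.08,-0.06,0.06],"spin":-14},{"offset":[0.11,-0.09,0.09],"spin":-21},{"offset":[0.14,-0.12,0.12],"spin":-28},{"offset":[0.17,-0.15,0.14],"spin":-35},{"offset":[0.20,-0.18,0.14],"spin":-42},{"offset":[0.23,-0.21,0.14],"spin":-49},{"offset":[0.26,-0.23,0.14],"spin":-56}]' 1 && python3 -m crank '[{"offset":[0.03,0,0],"spin":-5},{"offset":[0.03,0,0],"spin":-5},{"offset":[0.03,0,0],"spin":-5},{"offset":[0.03,0,0],"spin":-5},{"offset":[0.03,0,0],"spin":-5},{"offset":[0.03,0,0],"spin":-5},{"offset":[0.03,0,0],"spin":-5},{"offset":[0.03,0,0],"spin":-5}]'
cat >> h.py <<'E'
from scipy.spatial.transform import Rotation as Ro
class W:  # wrist snapshot with pose
    def __init__(s,f=None):
        st=manip.read_state();s.st=st
        s.p=snap("wrist",f);T=np.eye(4);T[:3,:3]=Ro.from_euler('xyz',st["eef_rot"]).as_matrix();T[:3,3]=st["eef_pos"]
        s.T=T@np.array(s.p["hand_eye"])
    def plane(s,uv,z):
        uv=np.atleast_2d(uv).astype(float);x=(uv[:,0]-s.p["cx"]);y=uv[:,1]-s.p["cy"];r=np.hypot(x,y)+1e-9;t=r/s.p["fx"]
        d=np.c_[np.sin(t)*x/r,np.sin(t)*y/r,np.cos(t)]@s.T[:3,:3].T;c=s.T[:3,3]
        return c+d*((z-c[2])/d[:,2])[:,None]
    def pix(s,P):
        q=(np.atleast_2d(P)-s.T[:3,3])@s.T[:3,:3];h=np.hypot(q[:,0],q[:,1])+1e-9;t=np.arctan2(h,q[:,2])*s.p["fx"]
        return np.c_[s.p["cx"]+t*q[:,0]/h,s.p["cy"]+t*q[:,1]/h]
E
python3 - <<'E'
from h import *
w=W("w1.png");print(w.st["eef_pos"],w.st["eef_rot"],w.st["joints"],w.T[:3,3],w.p["fx"])
for k in["mandrel_rest","rest_stop","wood_clamp","black_tweezers"]:
    print(k,[(np.round(d["location"]).tolist(),round(d["conf"],2)) for d in manip.search_frame(w.p,k)[:2]])
E
```

```text
clock: 1.67
eef_pos: [353.7, 334.5, 341.8]
eef_rot: [3.139, -0.001, 1.92]
wrist_force: [0.1, 0.5, 0.5]
finger_gap: 93.9
clock: 2.33
eef_pos: [383.3, 334.8, 341.9]
eef_rot: [3.139, -0.001, 1.834]
wrist_force: [0.3, -0.3, -0.3]
finger_gap: 93.9
[383.27042844 334.82580392 341.92435246] [ 3.13922755e+00 -8.54928592e-04  1.83376542e+00] [ 6.46107834e-01  1.38316079e-01  1.40544936e+00 -9.12395765e-05
  1.59531399e+00  3.83137397e-01] [364.79676215 402.45073742 521.15989935] 309.70691628693146
mandrel_rest [([426.0, 336.0, 17.0], 0.75)]
rest_stop [([424.0, 332.0, 20.0], 0.92)]
wood_clamp []
black_tweezers [([355.0, 326.0, 7.0], 0.6)]
```

View pics/w1.png

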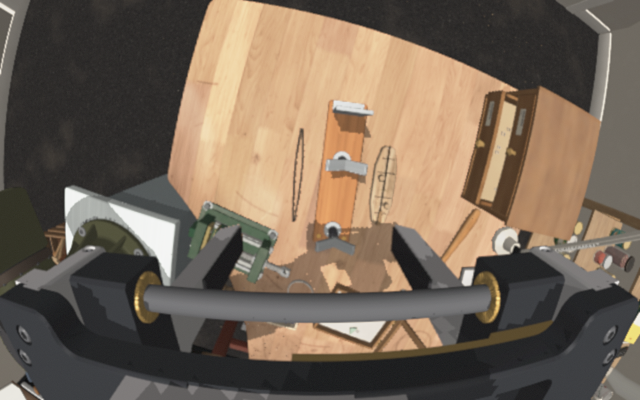

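Run:
```python
import cv2
b=cv2.imread('pics/w1.png')[85:265,270:420]
cv2.imwrite('pics/c2.png',cv2.resize(b,None,fx=3.3,fy=3.3,interpolation=cv2.INTER_CUBIC))
```

```text
(no output)
```

View pics/c2.png

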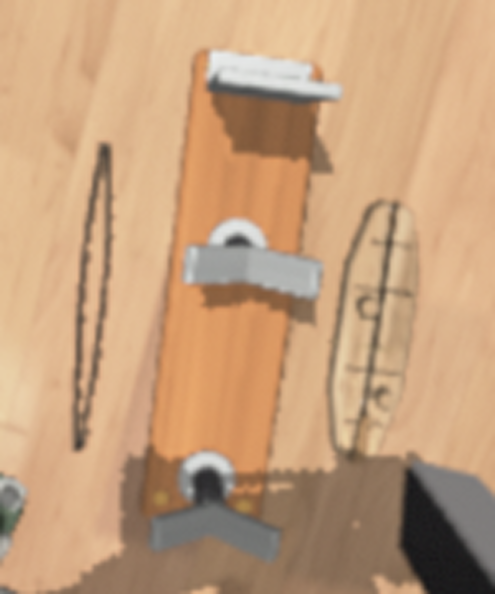

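Run:
```python
from h import *
w=W()
f=lambda x,y:(x/3.3+270,y/3.3+85)
P={}
for n,xy,z in[("plate",(274,90),116),("V+",(245,265),81),("V-",(211,518),81),("V+tipL",(187,264),106),("V+tipR",(321,277),106),("V-tipL",(153,533),106),("V-tipR",(277,542),106),("TL",(198,50),19),("BL",(145,513),19),("BR",(263,517),19),("TR",(320,66),19)]:
    P[n]=w.plane(f(*xy),z)[0]; print(n,P[n].round(1))
for a,b in[("V-","V+"),("V-","plate"),("BL","TL"),("BR","TR"),("V-tipL","V+tipL"),("V-tipR","V+tipR")]:
    d=P[b]-P[a];print(a,b,np.linalg.norm(d[:2]).round(1),np.degrees(np.arctan2(d[1],d[0])).round(2),((P[a]+P[b])/2).round(1))
```

```text
plate [407.6 430.  116. ]
V+ [419.7 355.8  81. ]
V- [437.5 239.   81. ]
V+tipL [393.6 352.6 106. ]
V+tipR [448.5 362.1 106. ]
V-tipL [410.7 234.9 106. ]
V-tipR [464.9 244.6 106. ]
TL [376.9 445.5  19. ]
BL [413.2 209.8  19. ]
BR [474.2 223.5  19. ]
TR [436.4 454.6  19. ]
V- V+ 118.1 98.63 [428.6 297.4  81. ]
V- plate 193.3 98.88 [422.5 334.5  98.5]
BL TL 238.4 98.76 [395.1 327.7  19. ]
BR TR 234.2 99.29 [455.3 339.   19. ]
V-tipL V+tipL 118.9 98.3 [402.1 293.8 106. ]
V-tipR V+tipR 118.7 97.93 [456.7 303.3 106. ]
```

```bash
python3 -m crank '[{"offset":[0.006,-0.04,0],"spin":-5},{"offset":[0.012,-0.08,0],"spin":-10},{"offset":[0.018,-0.12,0],"spin":-15},{"offset":[0.024,-0.16,0],"spin":-20},{"offset":[0.03,-0.2,0],"spin":-25},{"offset":[0.036,-0.24,0],"spin":-30},{"offset":[0.042,-0.28,0],"spin":-36},{"offset":[0.048,-0.32,0],"spin":-42}]' && python3 -m crank '[{"offset":[0.01,-0.04,0],"spin":0},{"offset":[0.02,-0.08,0],"spin":0},{"offset":[0.025,-0.12,-0.02],"spin":0},{"offset":[0.03,-0.16,-0.04],"spin":-0.6},{"offset":[0.03,-0.185,-0.07],"spin":-0.6},{"offset":[0.03,-0.19,-0.09],"spin":-0.6},{"offset":[0.03,-0.19,-0.1],"spin":-0.6},{"offset":[0.03,-0.19,-0.1],"spin":-0.6}]'
python3 - <<'E'
from h import *
w=W("w2.png");print(w.st["eef_pos"],w.st["eef_rot"])
m=manip.masks_of(w.p,"mandrel")
print([(d["conf"],d["mask"].sum()) for d in m])
im=cv2.imread("pics/w2.png")
if m:
    v,u=np.nonzero(m[0]["mask"]);q=w.plane(np.c_[u,v],11)[:,:2]
    c=q.mean(0);_,V=np.linalg.eigh(np.cov(q.T));a=V[:,1]*np.sign(V[1,1]);s=(q-c)@a;b=(q-c)@V[:,0]
    print(c,np.degrees(np.arctan2(a[1],a[0])),c+a*s.min(),c+a*s.max(),np.ptp(s))
    print([(int(x),np.ptp(b[abs(s-x)<2]).round(1)) for x in range(-120,121,15) if (abs(s-x)<2).any()])
    cs,_=cv2.findContours(m[0]["mask"].astype(np.uint8),0,2);cv2.drawContours(im,cs,-1,(0,0,255),1)
cv2.imwrite("pics/w2m.png",im)
E
```

```text
clock: 3.3
eef_pos: [431.5, 12.6, 342.0]
eef_rot: [3.139, -0.001, 1.095]
wrist_force: [1.3, -0.4, -0.3]
finger_gap: 94.0
clock: 3.97
eef_pos: [460.7, -177.1, 240.1]
eef_rot: [-3.141, -0.001, 1.083]
wrist_force: [-0.0, 0.1, -0.4]
finger_gap: 94.3
[ 460.70737688 -177.10979078  240.12877356] [-3.14050093e+00 -1.03130942e-03  1.08329093e+00]
[(0.64, np.int64(2346))]
[ 462.07227534 -179.4292269 ] 63.0265035488828 [ 399.43524498 -302.50202702] [511.43226059 -82.44392023] 246.9188163525633
[(-120, np.float64(11.6)), (-105, np.float64(12.9)), (-90, np.float64(12.8)), (-75, np.float64(15.4)), (-60, np.float64(15.3)), (-45, np.float64(17.8)), (-30, np.float64(17.7)), (-15, np.float64(18.9)), (0, np.float64(20.1)), (15, np.float64(20.0)), (30, np.float64(21.2)), (45, np.float64(22.4)), (60, np.float64(18.4)), (75, np.float64(18.3)), (90, np.float64(15.7)), (105, np.float64(15.6))]
```

View pics/w2m.png

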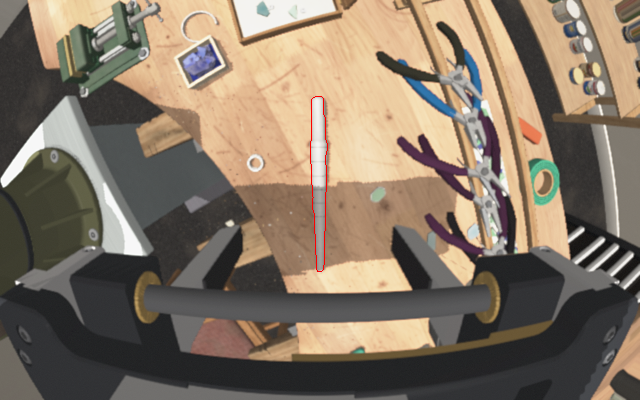

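```bash
python3 - <<'E'
from h import *
w=W()
a=np.array([np.cos(1.1),np.sin(1.1)]);n=np.array([a[1],-a[0]]);B=np.array([464.5,-174.7])
for k,uv in dict(bezel=(378,194),ring=(255,163),tip1=(400,140),tip2=(380,55),piv=(478,125),piv2=(485,172),tip3=(430,217)).items():
    for z in(0,50,110):
        q=w.plane(uv,z)[0][:2]-B;print(k,z,"along",(q@a).round(),"across",(q@n).round())
E
python3 -c "
import cv2
b=cv2.imread('pics/scene0.png')[180:340,350:520]
cv2.imwrite('pics/c3.png',cv2.resize(b,None,fx=3.5,fy=3.5,interpolation=cv2.INTER_CUBIC))"
```

```text
bezel 0 along -31.0 across 86.0
bezel 50 along -19.0 across 76.0
bezel 110 along -5.0 across 64.0
ring 0 along 16.0 across -86.0
ring 50 along 22.0 across -76.0
ring 110 along 29.0 across -64.0
tip1 0 along 46.0 across 116.0
tip1 50 along 48.0 across 102.0
tip1 110 along 51.0 across 86.0
tip2 0 along 165.0 across 89.0
tip2 50 along 153.0 across 78.0
tip2 110 along 139.0 across 65.0
piv 0 along 73.0 across 241.0
piv 50 along 72.0 across 212.0
piv 110 along 71.0 across 178.0
piv2 0 along 2.0 across 258.0
piv2 50 along 9.0 across 227.0
piv2 110 along 19.0 across 190.0
tip3 0 along -67.0 across 168.0
tip3 50 along -51.0 across 148.0
tip3 110 along -32.0 across 124.0
```

View pics/c3.png

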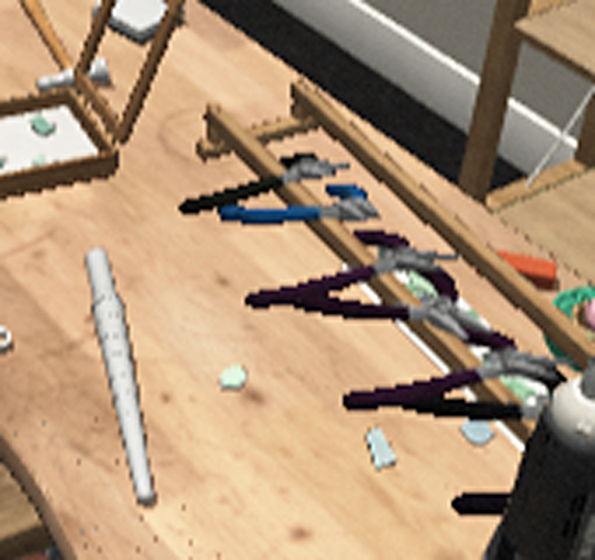

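```bash
python3 -m crank '[{"offset":[0.004,0.0025,-0.035],"spin":1},{"offset":[0.004,0.0025,-0.075],"spin":1},{"offset":[0.004,0.0025,-0.115],"spin":1},{"offset":[0.004,0.0025,-0.15],"spin":1},{"offset":[0.004,0.0025,-0.185],"spin":1},{"offset":[0.004,0.0025,-0.2],"spin":1},{"offset":[0.004,0.0025,-0.2],"spin":1},{"offset":[0.004,0.0025,-0.2],"spin":1}]' 0.7
python3 - <<'E'
from h import *
w=W("w3.png")
m=manip.masks_of(w.p,"mandrel")
if m:
    v,u=np.nonzero(m[0]["mask"]);q=w.plane(np.c_[u,v],11)[:,:2]
    c=q.mean(0);_,V=np.linalg.eigh(np.cov(q.T));a=V[:,1]*np.sign(V[1,1]);s=(q-c)@a
    print(m[0]["conf"],np.degrees(np.arctan2(a[1],a[0])),c+a*s.min(),c+a*s.max(),np.ptp(s),np.degrees(w.st["eef_rot"]))
    n=np.array([a[1],-a[0]]);print("lateral of axis rel TCP",(c-w.st["eef_pos"][:2])@n)
E
```

```text
clock: 4.78
eef_pos: [467.0, -173.9, 45.1]
eef_rot: [3.135, -0.001, 1.104]
wrist_force: [-0.2, 0.2, 1.2]
finger_gap: 65.8
0.73 62.94058369986181 [ 408.95141447 -283.74042214] [511.61554903 -82.76620917] 225.6779980503104 [ 1.79638920e+02 -7.66037865e-02  6.32502089e+01]
lateral of axis rel TCP -1.768580980156102
```

```bash
python3 -m crank '[{"offset":[-0.003,-0.002,-0.015],"spin":0},{"offset":[-0.003,-0.002,-0.03],"spin":0},{"offset":[-0.003,-0.002,-0.037],"spin":0},{"offset":[-0.003,-0.002,-0.041],"spin":0},{"offset":[-0.003,-0.002,-0.041],"spin":0},{"offset":[-0.003,-0.002,-0.041],"spin":0},{"offset":[-0.003,-0.002,-0.041],"spin":0},{"offset":[-0.003,-0.002,-0.041],"spin":0}]' && python3 -m crank '[{"offset":[0,0,0],"spin":0},{"offset":[0,0,0],"spin":0},{"offset":[0,0,0],"spin":0},{"offset":[0,0,0],"spin":0},{"offset":[0,0,0],"spin":0},{"offset":[0,0,0],"spin":0},{"offset":[0,0,0],"spin":0},{"offset":[0,0,0],"spin":0}]' 0 40
```

```text
clock: 5.55
eef_pos: [464.9, -176.5, 5.7]
eef_rot: [3.132, -0.001, 1.104]
wrist_force: [-0.6, 0.2, 0.2]
finger_gap: 65.7
clock: 6.22
eef_pos: [464.6, -176.3, 5.7]
eef_rot: [3.133, -0.001, 1.104]
wrist_force: [-3.1, 1.0, 2.0]
finger_gap: 19.6
```

```bash
python3 -m crank '[{"offset":[0,0,0.003],"spin":0},{"offset":[0,0,0.01],"spin":0},{"offset":[0,0,0.02],"spin":0},{"offset":[0,0,0.035],"spin":0},{"offset":[0,0,0.055],"spin":0},{"offset":[0,0,0.075],"spin":0},{"offset":[0,0,0.095],"spin":0},{"offset":[0,0,0.1],"spin":0}]'
python3 - <<'E'
from h import *
w=W("w4.png");p=snap("scene","s4.png")
print(w.st["eef_pos"],w.st["finger_gap"],w.st["wrist_force"])
m=manip.masks_of(p,"mandrel");print([(d["conf"],d["mask"].sum()) for d in m])
b=p["pixels"][150:350,290:490,::-1]
a=cv2.imread("pics/w4.png")[40:300,190:460]
cv2.imwrite("pics/c4.png",np.hstack([cv2.resize(b,(400,400),interpolation=2),cv2.resize(a,(400,400),interpolation=2)]))
E
```

```text
clock: 6.88
eef_pos: [465.7, -176.9, 109.3]
eef_rot: [3.128, -0.002, 1.104]
wrist_force: [0.5, 0.2, -4.3]
finger_gap: 20.3
[ 465.73337369 -176.87482277  109.31932347] 20.269380712756522 [ 0.49496407  0.1769973  -4.2864869 ]
[(0.63, np.int64(392)), (0.35, np.int64(246))]
```

View pics/c4.png

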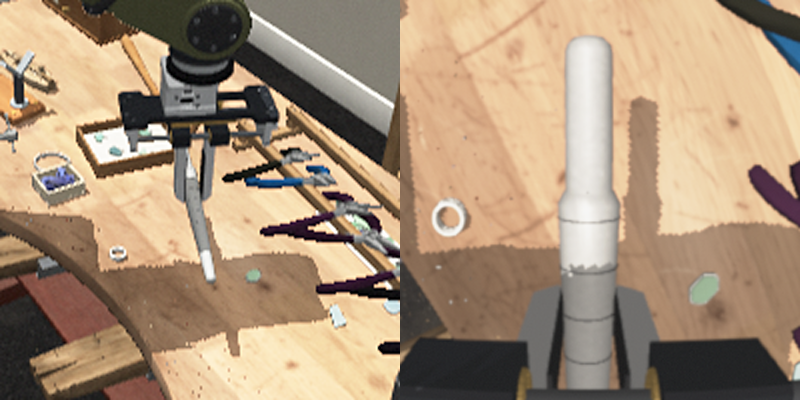

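Run:
```python
from h import *
w=W();a=np.array([np.cos(1.104),np.sin(1.104)]);n=np.array([a[1],-a[0]])
print(w.st["eef_pos"],w.st["eef_rot"])
for z in(95,105,115,120,125,130,135):
    q=w.plane((317,64.7),z)[0][:2]-w.st["eef_pos"][:2];print(z,(q@a).round(1),(q@n).round(1))
p=snap("scene");m=manip.masks_of(p,"mandrel")[0]["mask"]
v,u=np.nonzero(m);print(u[v.argmax()],v.max(),u[v.argmin()],v.min())
for z in(95,105,115,125):
    for uv in((u[v.argmax()],v.max()),):
        q=onplane(p,uv,z)[0][:2]-w.st["eef_pos"][:2];print(z,(q@a).round(1),(q@n).round(1))
```

```text
[ 464.43915155 -176.30318413  105.53094497] [ 3.13252425e+00 -1.47415060e-03  1.10353820e+00]
95 107.0 0.4
105 105.1 0.3
115 103.1 0.2
120 102.2 0.1
125 101.2 0.1
130 100.2 0.0
135 99.2 -0.0
393 293 383 232
95 -140.7 -3.1
105 -150.7 -5.5
115 -160.8 -7.9
125 -170.9 -10.3
```

```bash
python3 -m crank '[{"offset":[0,0,0.02],"spin":0},{"offset":[0,0,0.05],"spin":0},{"offset":[0,0,0.08],"spin":0},{"offset":[0,0,0.11],"spin":0},{"offset":[0,0,0.14],"spin":0},{"offset":[0,0,0.17],"spin":0},{"offset":[0,0,0.2],"spin":0},{"offset":[0,0.01,0.22],"spin":0}]' && python3 -m crank '[{"offset":[-0.002,0.02,0.01],"spin":2},{"offset":[-0.004,0.05,0.01],"spin":5},{"offset":[-0.006,0.08,0.01],"spin":8},{"offset":[-0.008,0.11,0.01],"spin":11},{"offset":[-0.01,0.14,0.01],"spin":14},{"offset":[-0.012,0.17,0.01],"spin":17},{"offset":[-0.015,0.2,0.01],"spin":19},{"offset":[-0.018,0.23,0.01],"spin":21}]' && python3 -m crank '[{"offset":[-0.002,0.03,0],"spin":2},{"offset":[-0.004,0.06,0],"spin":4},{"offset":[-0.006,0.09,0],"spin":6},{"offset":[-0.008,0.12,0],"spin":8},{"offset":[-0.01,0.15,0],"spin":10},{"offset":[-0.012,0.18,0],"spin":12},{"offset":[-0.015,0.2,0],"spin":13},{"offset":[-0.018,0.215,0],"spin":14}]'
```

```text
clock: 7.85
eef_pos: [464.1, -167.0, 326.3]
eef_rot: [3.134, -0.001, 1.102]
wrist_force: [0.7, -0.0, -5.7]
finger_gap: 20.0
clock: 8.52
eef_pos: [445.7, 64.4, 335.3]
eef_rot: [3.135, -0.001, 1.471]
wrist_force: [0.0, -0.1, -5.0]
finger_gap: 19.8
clock: 9.18
eef_pos: [427.2, 281.3, 333.9]
eef_rot: [3.138, -0.0, 1.717]
wrist_force: [-0.2, -0.2, -4.1]
finger_gap: 19.7
```

```bash
python3 -m crank '[{"offset":[0.0015,0.0165,-0.02],"spin":0.2},{"offset":[0.0015,0.0165,-0.05],"spin":0.2},{"offset":[0.0015,0.0165,-0.08],"spin":0.2},{"offset":[0.0015,0.0165,-0.11],"spin":0.2},{"offset":[0.0015,0.0165,-0.14],"spin":0.2},{"offset":[0.0015,0.0165,-0.165],"spin":0.2},{"offset":[0.0015,0.0165,-0.184],"spin":0.2},{"offset":[0.0015,0.0165,-0.184],"spin":0.2}]'
python3 - <<'E'
from h import *
w=W("w5.png");p=snap("scene")
print(w.st["eef_pos"],w.st["finger_gap"],w.st["wrist_force"])
b=p["pixels"][110:240,220:350,::-1]
a=cv2.imread("pics/w5.png")[50:310,190:450]
for k in((428.8-138*.1495,297.8+138*.9888,116),(428.8-60*.1495,297.8+60*.9888,80)): print(w.pix(k))
cv2.imwrite("pics/c5.png",np.hstack([cv2.resize(b,(400,400),interpolation=2),cv2.resize(a,(400,400),interpolation=2)]))
E
```

```text
clock: 9.85
eef_pos: [426.9, 296.6, 145.1]
eef_rot: [-3.138, 0.003, 1.721]
wrist_force: [0.2, -0.9, -4.6]
finger_gap: 20.1
[426.85297398 296.63197994 145.06439001] 20.05725618568352 [ 0.17363096 -0.92085809 -4.60794675]
[[319.73182742  24.90989186]]
[[319.40656374 135.44390315]]
```

View pics/c5.png

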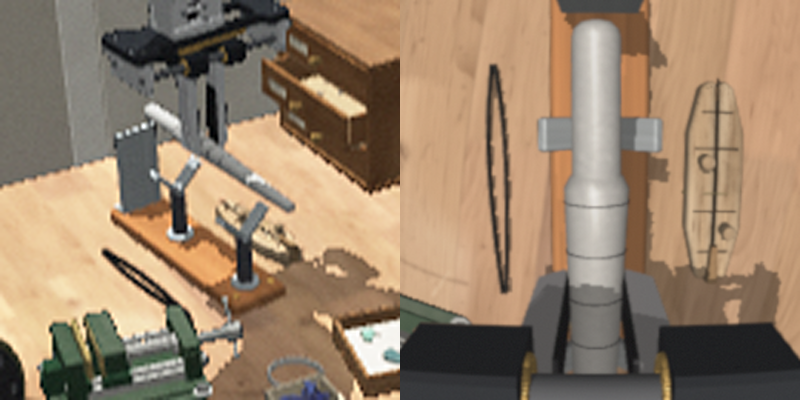

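```bash
python3 -m crank '[{"offset":[0.002,0.001,-0.01],"spin":0},{"offset":[0.002,0.001,-0.02],"spin":0},{"offset":[0.002,0.001,-0.03],"spin":0},{"offset":[0.002,0.001,-0.038],"spin":0},{"offset":[0.002,0.001,-0.044],"spin":0},{"offset":[0.002,0.001,-0.048],"spin":0},{"offset":[0.002,0.001,-0.048],"spin":0},{"offset":[0.002,0.001,-0.048],"spin":0}]'; python3 -c "
from h import *
s=manip.read_state();print(s['eef_pos'],s['wrist_force'],s['moment'])"
```

```text
clock: 10.62
eef_pos: [430.7, 298.7, 101.7]
eef_rot: [3.139, 0.0, 1.721]
wrist_force: [-0.2, -0.1, -5.0]
finger_gap: 19.6
[430.67993256 298.73232469 101.65960481] [-0.1571188  -0.13706827 -4.98672707] [-0.03866     0.0315219  -0.07316626]
```

```bash
python3 -m crank '[{"offset":[-0.0015,-0.001,-0.002],"spin":0},{"offset":[-0.0015,-0.001,-0.004],"spin":0},{"offset":[-0.0015,-0.001,-0.006],"spin":0},{"offset":[-0.0015,-0.001,-0.007],"spin":0},{"offset":[-0.0015,-0.001,-0.008],"spin":0},{"offset":[-0.0015,-0.001,-0.009],"spin":0},{"offset":[-0.0015,-0.001,-0.009],"spin":0},{"offset":[-0.0015,-0.001,-0.009],"spin":0}]'; python3 -c "
from h import *
s=manip.read_state();print(s['eef_pos'],s['wrist_force'],s['moment'])"
```

```text
clock: 11.28
eef_pos: [429.2, 297.7, 92.7]
eef_rot: [3.139, 0.0, 1.721]
wrist_force: [-0.2, 1.0, -5.8]
finger_gap: 20.0
[429.18586622 297.72889351  92.65337975] [-0.16194505  1.03893426 -5.75928623] [-0.06062477  0.02297789 -0.02538521]
```

```bash
python3 -m crank '[{"offset":[0,0,-0.001],"spin":0},{"offset":[0,0,-0.002],"spin":0},{"offset":[0,0,-0.003],"spin":0},{"offset":[0,0,-0.0035],"spin":0},{"offset":[0,0,-0.0035],"spin":0},{"offset":[0,0,-0.0035],"spin":0},{"offset":[0,0,-0.0035],"spin":0},{"offset":[0,0,-0.0035],"spin":0}]'
python3 - <<'E'
from h import *
s=manip.read_state();print(s['eef_pos'],s['wrist_force'],s['moment'])
p=snap("scene","s6.png")
cv2.imwrite("pics/c6.png",cv2.resize(p["pixels"][120:220,240:340,::-1],(580,580),interpolation=2))
E
```

```text
clock: 11.95
eef_pos: [429.3, 297.9, 90.2]
eef_rot: [3.138, 0.0, 1.721]
wrist_force: [-6.3, -2.9, 9.8]
finger_gap: 19.8
[429.33769797 297.85173648  90.23413491] [-6.25564024 -2.88245232  9.79105292] [-0.69848022  1.05604836  0.0059328 ]
```

View pics/c6.png

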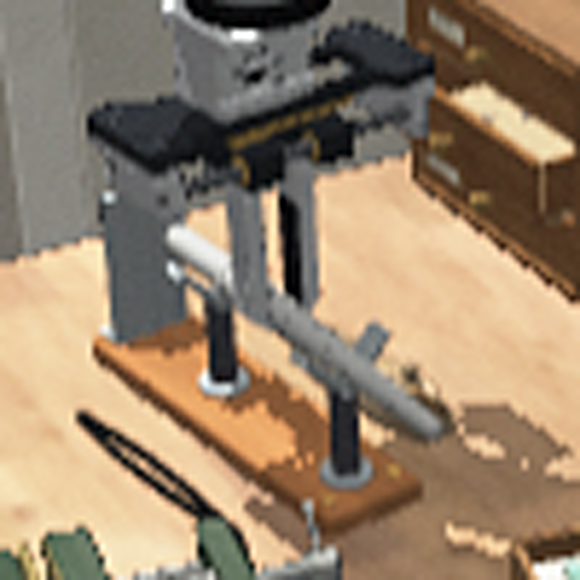

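```bash
python3 -m crank '[{"offset":[-0.0005,0,-0.0005],"spin":0},{"offset":[-0.001,0,-0.001],"spin":0},{"offset":[-0.001,0,-0.001],"spin":0},{"offset":[-0.001,0,-0.001],"spin":0},{"offset":[-0.001,0,-0.001],"spin":0},{"offset":[-0.001,0,-0.001],"spin":0},{"offset":[-0.001,0,-0.001],"spin":0},{"offset":[-0.001,0,-0.001],"spin":0}]' - 15; python3 -m crank '[{"offset":[0,0,0],"spin":0},{"offset":[0,0,0],"spin":0},{"offset":[0,0,0],"spin":0},{"offset":[0,0,0],"spin":0},{"offset":[0,0,0],"spin":0},{"offset":[0,0,0],"spin":0},{"offset":[0,0,0],"spin":0},{"offset":[0,0,0],"spin":0}]' 0.6 15
```

```text
clock: 12.67
eef_pos: [428.5, 297.9, 89.5]
eef_rot: [3.138, -0.0, 1.721]
wrist_force: [-2.1, -1.5, 4.6]
finger_gap: 20.6
clock: 13.33
eef_pos: [428.5, 297.9, 89.5]
eef_rot: [3.138, -0.0, 1.721]
wrist_force: [0.4, 1.0, -0.6]
finger_gap: 56.2
```

```bash
python3 -m crank '[{"offset":[0,0,0.01],"spin":0},{"offset":[0,0,0.025],"spin":0},{"offset":[0,0,0.045],"spin":0},{"offset":[0,0,0.07],"spin":0},{"offset":[0,0,0.1],"spin":0},{"offset":[0,0,0.13],"spin":0},{"offset":[0,0,0.16],"spin":0},{"offset":[0,0,0.16],"spin":0}]'
python3 - <<'E'
from h import *
w=W("w7.png");p=snap("scene","s7.png");a=np.array([-.1495,.9888]);n=np.array([.9888,.1495]);O=np.array([428.8,297.8])
m=manip.masks_of(w.p,"mandrel")
if m:
    v,u=np.nonzero(m[0]["mask"]);q=w.plane(np.c_[u,v],95)[:,:2]-O;s=q@a;t=q@n
    k=np.polyfit(s,t,1);print(m[0]["conf"],"along",s.min(),s.max(),"angle",k[0],"across at 0",k[1])
print(w.st["eef_pos"],w.st["wrist_force"])
a=cv2.imread("pics/w7.png")[50:310,190:450]
cv2.imwrite("pics/c7.png",np.hstack([cv2.resize(p["pixels"][120:220,240:340,::-1],(400,400),interpolation=2),cv2.resize(a,(400,400),interpolation=2)]))
E
```

```text
clock: 14.0
eef_pos: [429.8, 298.8, 256.2]
eef_rot: [3.129, -0.004, 1.721]
wrist_force: [0.8, 0.1, 0.8]
finger_gap: 56.6
0.58 along -132.13290933109243 104.48554108636505 angle -0.0012356886190888693 across at 0 -0.09155304426391386
[429.81067868 298.75499323 256.21047639] [0.82718791 0.1012657  0.79094133]
```

View pics/c7.png

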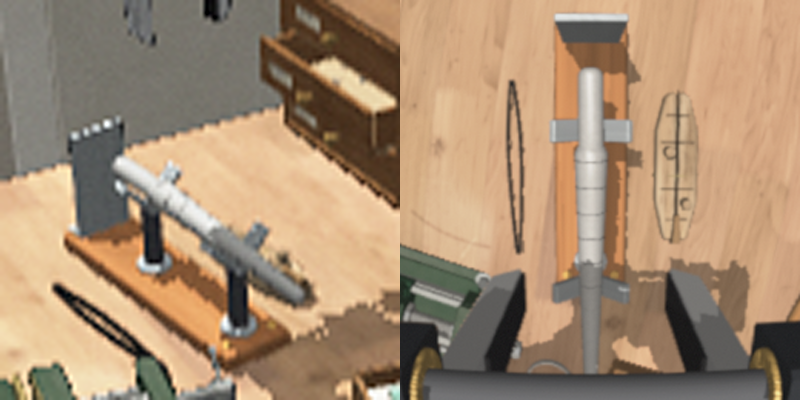

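```bash
python3 -c "
from h import *
print(manip.sign_off())"
```

```text
the job is handed in; nothing more can be done
None
```

The mandrel is back on its rest, lying in both V heads with its thick end towards the stop plate. I handed the job in at about 14 s of the 40 s. No verdict is reported.

I gripped it at the balance point, carried it over at about 330 mm and lowered it until the wrist force showed contact. I then eased it sideways by 1 mm, opened the fingers and lifted straight off.

| Last check (wrist camera, after lifting off) | Result |
|---|---|
| Thick end from the rest's middle | 104.5 mm, against 105 mm for perfect balance, and short of the plate |
| Offset across the rest | about 0.1 mm |
| Angle to the rest | about 0.001 rad |
| Wrist force | about 1 N or less, so nothing is touched |

- **Bystanders:** the clamp and tweezers look undisturbed in the last pictures. The rings and bezel were still in place when I lifted the mandrel. I did not look at them again afterwards.
- **Disagreements:** the scene camera suggested the thin end hung a few millimetres low in the grip, but it looked level once seated. At first contact the wrist force peaked at about 10 N upward with 6 N sideways. The 1 mm shift, made with a lighter grip, cut that to about 5 N and 2 N.
- **Not measured:** the seated height was judged only from the picture and the TCP height. The TCP was at 89.5 mm at release, against about 89 mm expected.

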